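Weigh a sample canister on the sprung hook scale

TASK

Hang the closed sample canister by its stirrup on the hook of the spring scale: lower it slowly until the scale carries all of its weight, and only then let go, so that the hook neither bounces nor gets pulled down to its stop. Leave it hanging free and still for a second, then take it off again just as slowly, without letting the hook spring up, and set it down gently, upright, in the green tray. Leave the jar, the bur cup and the tape roll where they are.

Things in the scene. Friction and masses are not known exactly. Their poses are not given: they have to be found in the camera images.
- canister: Closed steel sample canister, 50 mm across, brass lid with its top at z = 48 mm, blue band. A stirrup of 6 mm wire stands on the lid, a black grip tab on the stirrup. Origin: centre of the underside, z up. Contents unknown: it weighs 0.25 to 0.9 kg in all.
- eye (a point): Top of the stirrup's opening: wire centre, 90 mm above the canister's underside, on its axis. The opening faces along the canister's x (the hook passes through it, either way round), is 26 mm wide in y, from z = 48 to 87 mm; its roof is almost flat, 3 mm lower at the sides. Hung and centred, this point is 7 mm above hook_seat.
- grip_tab (a point): Centre of the canister's black upright grip tab, 110 mm above its underside. The tab is 12 mm in the canister's x, 16 mm in y, and reaches from z = 90 to 130 mm. Grip it from above across its two y faces.
- scale: Spring scale, fixed: grey foot 110 x 90 x 12 mm, upright aluminium spring tube (top at 100 mm), white plate with black ticks beside it (top at 184 mm). From the tube comes a sprung plunger with a steel hook of 8 mm bar at its top, reaching along the scale's -x. Nothing is higher than the plunger's top (194 mm). Origin: centre of the foot's underside, on the plunger's axis, z up.
- hook_seat (a point): Centre of the bar at the lowest point (seat) of the hook, 85 mm from the plunger's axis along the scale's -x and, unloaded, 174 mm above the worktop; it sinks with the hook. Within 10 mm of it the bar is nearly level (2 mm rise); beyond, it rises to 12 mm above the seat 29 mm towards the plunger, and to the tip on the other side. Its axes are the scale's.
- hook_tip (a point): Centre of the bar at the free, upturned end of the hook: 21 mm beyond the seat along the scale's -x and 16 mm above it; the rounded end reaches 4 mm farther. Its x, y, z axes are the scale's.
- hook (a joint): How far the hook has sunk, m: 0 unloaded, 0.07 at its lower stop (over 0.067 counts as pulled to it). Spring 150 N/m (6.7 mm per newton hung on it), damper 6 N s/m. A hook moving faster than 0.05 m/s, down or up, counts as bouncing or springing up; letting go while the hand still carries, or pulls down with, more than about 0.6 N makes it do so.
- green_tray: Low green square tray, 110 x 110 mm outside, walls 4 mm thick and 14 mm high, floor 4 mm above the worktop; fixed. Set down at over 0.2 m/s, or dropped more than 2 mm, counts as banged in. Origin at the centre of its underside.
- powder_jar: Glass jar of orange polishing powder with a brass lid, 45 mm across, 53 mm high; origin at the centre of its underside. Must stay where it is (within 15 mm).
- bur_cup: White paper cup with red bands, holding burs, 33 mm across, 51 mm high; origin at the centre of its underside. Must stay where it is (within 15 mm).
- tape_roll: Roll of beige tape lying flat, 48 mm across, 12 mm high; origin at the centre of its underside. Must stay where it is (within 15 mm).

How it is judged:
By the outcome, as a careful person would: the job done as asked, in the order asked, and still so for the second after the job is handed in, with the robot touching nothing.
It also fails if it takes over 72 s, if anything falls off the work surface, if the arm or the gripper's body presses on something with over 40 N, if the wrist force passes 120 N, or if a joint passes its speed limit or range.

ROBOT

A 6-joint arm with a two-finger parallel gripper is mounted at the origin on a cart in front of the work surface, level with it; the furniture and walls round the work are solid. World frame = base frame: x ahead of the robot, y to its left, z up, the work surface at z = 0. Lengths are in mm, angles in degrees, forces in N, time in s.
With the tool pointing down it reaches from about 325 to 875 mm from the base axis. Payload 4.4 kg.
Tool frame: the origin (TCP) lies at the centre of the arm's flange, where the gripper is bolted on; the fingertips stand 173 mm ahead of it and the grasp point (between the pads) lies 155 mm ahead of it (arm.pinch_z is the distance from the TCP to the grasp point, in mm); z points along the fingers, x is the direction in which the jaws open and shut, and the axes are right-handed (so a half turn about z gives the same grasp; the last joint's range is limited). The gripper opens to 85 mm and grips with 20 to 120 N. Pads are 22 mm wide; open, the fingers measure 114 mm over their backs; the gripper's body (76 mm by 85 mm) begins 54 mm behind the grasp point. The pads swing forward as they close: fully open they stand 13 mm farther back than shut.
Start: joints at [66.148, 11.837, 88.321, -0, 79.842, -8.623], TCP at [151.052, 554.808, 404.682] pointing down, gripper open.
Joint ranges: [-156.59, 156.59], [-49.26, 127.26], [12.9, 141.05], [-63.56, 243.56], [4.71, 150.69], [-161.64, 161.64]. Speed limits (degrees/s): [159.86, 159.86, 180, 180, 180, 180].

INTERFACE

Orientations are given as a 3x3 rotation matrix whose columns are the frame's x, y, z axes.
In Python, from rig import arm gives the robot as it stands.
- The arm moves only by the shell command python3 -m creep 'ROWS' [OPENING] [FORCE]. ROWS is JSON, one flat list of numbers, 6 for each row, row after row: the shift along the tool's x, y, z scaled (see below), then the turn, a rotation vector about the tool's x, y, z scaled (see below). A call has exactly 5 rows; each row is the pose to reach, as a shift and turn from the pose measured when the call began, along the tool's axes at that moment, turning the shorter way round; what a row does not reach only later rows make up. The controller multiplies each number of a shift by 80 mm and each number of a turn by 360 degrees. A row lasts 1/8 s, in which the tool goes at most 62.5 mm and 10.7 degrees, less where a joint would pass 70% of its speed; a pose out of reach is approached as far as the arm can. A call with a number of a shift or a turn outside -1 to 1 is refused whole. A call with a gripper value outside its range is refused whole. OPENING is the finger opening in mm, from 0 to 85.4, set as the call begins (- or left out, the last holds). The fingers move at their own pace and stop on an object; FORCE is the grip in N (left out, the last holds). Time passes only in rows, so rows that repeat a pose let the fingers close, or fill a call up. It gives the time, the measured TCP pose, the force and the opening at its end, in the units of the state.
- arm.read_state(): the state, without advancing time (a new reading comes with each control period).
- arm.snapshot(name): name is "scene" or "top" or "wrist"; returns the picture (400x640x3 uint8, red, green, blue); there is no depth.
- arm.get_calibration(name): a dict with "mtx" (3x3 intrinsics, pixels), "camera_from_world" (4x4, takes a point from world to camera coordinates). Camera axes: x right, y up, looking along -z (the intrinsics and any distortion apply to the point x, -y, -z); pixel columns grow to the right and rows downward; lengths in mm; the calibration is good to about 2 mm. A picture is of the moment at which its call begins: read the wrist's pose just before it. get_calibration takes no time and is no camera call; for the wrist camera it gives the pose at the moment of the call.
- arm.job_done(): hands the job in, once; it reports no verdict.
The state is a dict: "t": time; "joint_pos": joint angles; "qvel": joint speeds; "tau": joint torques, N m; "position": TCP position; "tool_rot": TCP orientation; "wrist_force": force on the tool from outside, world axes, zero at the start; "ft_torque": the same for the moment, N m; "width": opening from 0.0 (shut) to 1.0 (fully open).
Only numpy, scipy, OpenCV 4.12 (cv2) and the standard library are available. Lean on these libraries where they do the work, as an engineer would, in place of code of your own. Each camera call takes 0.05 s, during which the arm holds its last target. There are 200 camera calls.

## Working session

There is one attempt and no reset: what is moved stays moved. The work goes in short steps, Python scripts to look and compute and a shell command to move; the robot and the scene stay as the last step left them, time stands still between calls to the robot, and variables do not carry over. Pictures are saved under pics/ and viewed, about 8 in all and at most 12, crops included, and the job is handed in when it is done.

```bash
ls; mkdir -p pics; python3 - <<'E'
from rig import arm
import cv2,numpy as np
s=arm.read_state();print(s)
for n in("scene","top"):
    im=arm.snapshot(n);cv2.imwrite(f"pics/{n}0.png",im[:,:,::-1])
    c=arm.get_calibration(n);print(n,c)
E
```

```text
pics
{'t': 0.0, 'joint_pos': array([ 6.61493598e+01,  1.18865410e+01,  8.84051635e+01,  7.11366957e-04,
        7.98410526e+01, -8.62464611e+00]), 'qvel': array([-0.03044952,  0.05411624,  0.11198305,  0.08194204,  0.05709827,
       -0.04486329]), 'tau': array([ 2.52306527e-04, -3.83059251e+01, -2.91587931e+01, -3.01565651e-04,
        1.05834528e-02,  3.51634037e-05]), 'position': array([150.88839227, 554.47644246, 403.4995637 ]), 'tool_rot': array([[ 2.62628004e-01,  9.64896695e-01, -9.48083889e-04],
       [ 9.64894446e-01, -2.62629470e-01, -2.11423499e-03],
       [-2.28901312e-03, -3.59543562e-04, -9.99997316e-01]]), 'wrist_force': array([-0.30192458, -0.33991592,  0.59284534]), 'ft_torque': array([-0.0401544 , -0.01168845, -0.01101669]), 'width': 1.003135958942446}
scene {'mtx': array([[423.26724716,   0.        , 325.96957665],
       [  0.        , 423.26724716, 203.03943511],
       [  0.        ,   0.        ,   1.        ]]), 'camera_from_world': array([[-9.53239976e-01, -3.01851470e-01, -1.48066714e-02,
         4.78297808e+02],
       [ 2.49724277e-01, -8.14324279e-01,  5.23940601e-01,
        -2.03679269e+02],
       [-1.70209672e-01,  4.95743541e-01,  8.51626097e-01,
        -9.90666828e+02],
       [ 0.00000000e+00,  0.00000000e+00,  0.00000000e+00,
         1.00000000e+00]])}
top {'mtx': array([[472.17426994,   0.        , 315.25883625],
       [  0.        , 472.17426994, 191.88136298],
       [  0.        ,   0.        ,   1.        ]]), 'camera_from_world': array([[ 3.58234971e-03, -9.99991757e-01, -1.91105012e-03,
        -1.43144094e+01],
       [ 9.98467272e-01,  3.47132809e-03,  5.52363677e-02,
        -5.11228656e+02],
       [-5.52292785e-02, -2.10599699e-03,  9.98471478e-01,
        -1.20148502e+03],
       [ 0.00000000e+00,  0.00000000e+00,  0.00000000e+00,
         1.00000000e+00]])}
```

View pics/scene0.png

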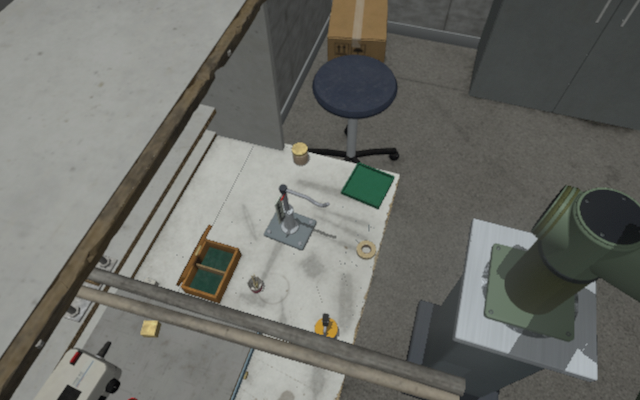

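View pics/top0.png

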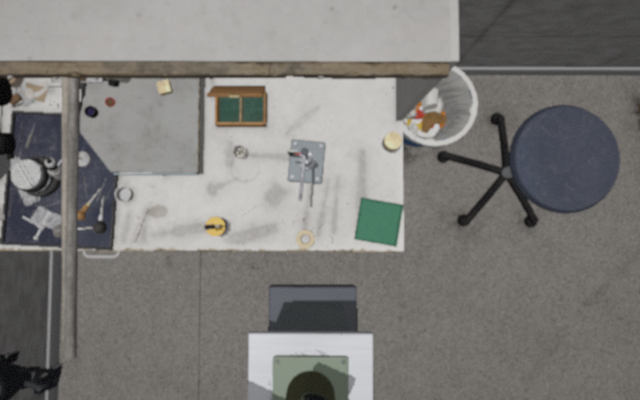

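The scene view shows the canister at about (326,326), the scale at (290,215), the tray at (368,185), the tape at (366,249), the cup at (256,284) and the jar at (300,152). In the top view the canister is at (216,227), the scale at (306,160) and the tray at (380,221). A pair of overhead pipes crosses the scene view, one of them near column 70 in the top view, so I'll locate them before moving.

```bash
cat > h.py <<'E'
from rig import arm
import cv2,numpy as np
def ray(c,u,v):
    M=c["camera_from_world"];R=M[:3,:3];o=-R.T@M[:3,3]
    p=np.linalg.solve(c["mtx"],[u,v,1]);return o,R.T@np.array([p[0],-p[1],-p[2]])
def plane(c,u,v,z):
    o,d=ray(c,u,v);return o+d*(z-o[2])/d[2]
def proj(c,P):
    M=c["camera_from_world"];q=M[:3,:3]@P+M[:3,3];k=c["mtx"]@[q[0],-q[1],-q[2]];return k[:2]/k[2]
def tri(c1,a,c2,b):
    o1,d1=ray(c1,*a);o2,d2=ray(c2,*b);A=np.array([d1,-d2]).T
    s=np.linalg.lstsq(A,o2-o1,rcond=None)[0];p,q=o1+s[0]*d1,o2+s[1]*d2;return (p+q)/2,np.linalg.norm(p-q)
E
python3 - <<'E'
from h import *
T=arm.get_calibration("top");S=arm.get_calibration("scene")
# pipes: plane of top column 70 (two rays), intersect with scene rays
for nm,pts in(("upper pipe",[(120,283),(250,322),(400,367)]),("lower",[(130,305),(250,334),(400,378)])):
    o,d1=ray(T,72,100);_,d2=ray(T,69,340);n=np.cross(d1,d2)
    for p in pts:
        so,d=ray(S,*p);print(nm,p,(so+d*((o-so)@n)/(d@n)).round())
for nm,p,z in(("can",(216,227),48),("tape",(306,239),12),("tray",(380,221),10),("jar",(392,141),53),("cup",(240,152),51),("foot",(306,161),12)):print(nm,plane(T,*p,z).round())
a=cv2.imread("pics/top0.png");b=cv2.imread("pics/scene0.png")
f=lambda i,x,y,w,h,k:cv2.resize(i[y:y+h,x:x+w],None,fx=k,fy=k,interpolation=cv2.INTER_CUBIC)
row1=np.hstack([f(a,191,200,50,50,8)[:, :400],f(a,280,130,50,80,5)[:400]]) # 400 / 250
row1=cv2.copyMakeBorder(row1,0,0,0,800-row1.shape[1],0)
row2=np.hstack([f(b,302,306,50,25,8),f(b,260,180,80,40,5)])
cv2.imwrite("pics/c1.png",np.vstack([row1,row2]));print(np.vstack([row1,row2]).shape)
E
```

```text
upper pipe (120, 283) [630. 373. 489.]
upper pipe (250, 322) [466. 370. 489.]
upper pipe (400, 367) [297. 366. 489.]
lower (130, 305) [621. 388. 460.]
lower (250, 334) [465. 379. 472.]
lower (400, 378) [293. 374. 474.]
can [421. 235.  48.]
tape [390.  11.  12.]
tray [ 437. -179.   10.]
jar [ 638. -204.   53.]
cup [609. 177.  51.]
foot [591.  12.  12.]
(600, 800, 3)
```

View pics/c1.png

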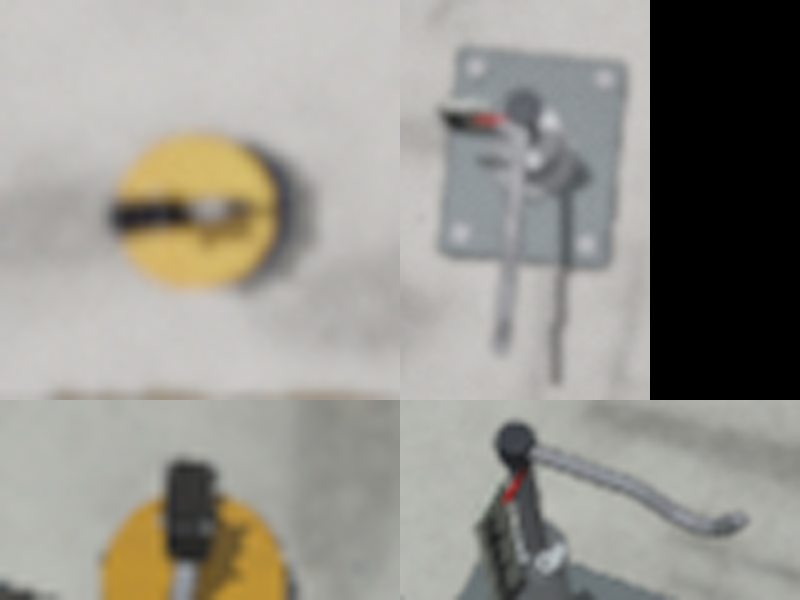

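The crop shows the lid centred at top-view pixel (215.8,226.3). The tab and stirrup lie roughly along the image horizontal. The hook runs down-left from the plunger. The pipes are at y≈370, z≈490 and start at x≈225, so I'll pull the arm back before swinging across.

```bash
python3 -m creep '[-0.19,0.04,0,0,0,0,-0.38,0.07,0,0,0,0,-0.58,0.11,0,0,0,0,-0.77,0.14,0,0,0,0,-0.96,0.18,0,0,0,0]'
python3 -m creep '[-0.19,0.04,0,0,0,0,-0.38,0.07,0,0,0,0,-0.58,0.11,0,0,0,0,-0.77,0.14,0,0,0,0,-0.96,0.18,0,0,0,0]'
python3 -m creep '[-0.19,0.04,0,0,0,0,-0.38,0.07,0,0,0,0,-0.58,0.11,0,0,0,0,-0.77,0.14,0,0,0,0,-0.96,0.18,0,0,0,0]'
python3 -m creep '[-0.06,0.17,0,0,0,0,-0.13,0.34,0,0,0,0,-0.19,0.51,0,0,0,0,-0.26,0.68,0,0,0,0,-0.32,0.85,0,0,0,0]'
python3 -m creep '[-0.06,0.17,0,0,0,0,-0.13,0.34,0,0,0,0,-0.19,0.51,0,0,0,0,-0.26,0.68,0,0,0,0,-0.32,0.85,0,0,0,0]'
```

```text
t: 0.72
position: [144.5, 475.6, 403.7]
tool_rot: [[0.263, 0.965, -0.001], [0.965, -0.263, -0.002], [-0.002, -0.0, -1.0]]
wrist_force: [0.5, 0.0, 0.0]
width: 0.997
t: 1.35
position: [138.1, 396.7, 403.9]
tool_rot: [[0.263, 0.965, -0.001], [0.965, -0.263, -0.002], [-0.002, -0.0, -1.0]]
wrist_force: [0.0, -0.2, 0.6]
width: 0.996
t: 1.98
position: [131.6, 317.8, 404.1]
tool_rot: [[0.262, 0.965, -0.001], [0.965, -0.262, -0.002], [-0.002, -0.0, -1.0]]
wrist_force: [-0.6, 0.1, 0.9]
width: 0.997
t: 2.6
position: [190.6, 274.6, 404.1]
tool_rot: [[0.263, 0.965, -0.0], [0.965, -0.263, -0.001], [-0.001, -0.0, -1.0]]
wrist_force: [-0.2, -0.5, -0.9]
width: 1.0
t: 3.22
position: [249.6, 231.3, 404.1]
tool_rot: [[0.263, 0.965, -0.0], [0.965, -0.263, -0.001], [-0.001, 0.0, -1.0]]
wrist_force: [0.0, 0.3, 0.2]
width: 1.0
```

```bash
python3 -m creep '[0.04,0.16,0,0,0,0,0.08,0.32,0,0,0,0,0.12,0.48,0,0,0,0,0.17,0.64,0,0,0,0,0.21,0.8,0,0,0,0]' >/dev/null
python3 -m creep '[0.04,0.16,0,0,0,0,0.08,0.32,0,0,0,0,0.12,0.48,0,0,0,0,0.12,0.48,0,0,0,0,0.12,0.48,0,0,0,0]'
python3 - <<'E'
from h import *
W=arm.get_calibration("wrist");im=arm.snapshot("wrist");cv2.imwrite("pics/w1.png",im[:,:,::-1])
np.save("w1.npy",W,allow_pickle=True)
M=W["camera_from_world"];print("cam",-M[:3,:3].T@M[:3,3],W["mtx"][0,0],proj(W,np.array([421,235,48.])),proj(W,np.array([421,235,130.])))
E
```

```text
t: 4.47
position: [356.1, 230.0, 403.9]
tool_rot: [[0.262, 0.965, -0.001], [0.965, -0.262, -0.001], [-0.002, -0.001, -1.0]]
wrist_force: [0.5, -0.5, 0.7]
width: 1.002
cam [290.75942502 247.64377256 372.23659757] 347.2416632456913 [335.57369386 241.48814088] [342.04290923 281.02246053]
```

View pics/w1.png

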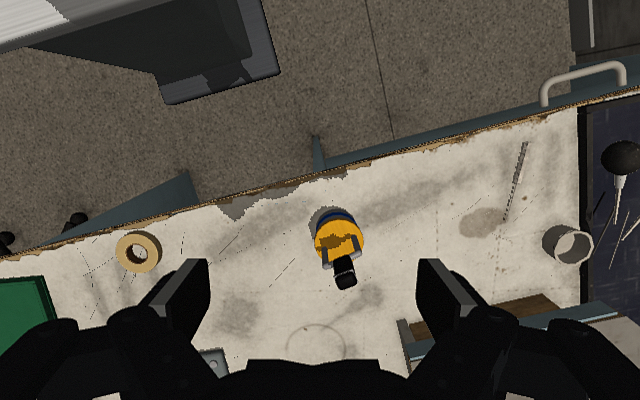

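The wrist view shows the lid centre at about (339,243) and the tab top at about (344,285). The projections of my estimates land within 4 px of both. The stirrup lies along the image horizontal. I'll zoom in for its yaw.

```bash
python3 - <<'E'
import cv2,numpy as np
a=cv2.imread("pics/w1.png");c=a[200:300,295:385]
c=cv2.resize(c,None,fx=6,fy=6,interpolation=cv2.INTER_CUBIC);c=np.clip(c.astype(float)*1.6+25,0,255);cv2.imwrite("pics/c2.png",c)
E
```

```text
[ WARN:0@0.062] global loadsave.cpp:1063 imwrite_ Unsupported depth image for selected encoder is fallbacked to CV_8U.
```

View pics/c2.png

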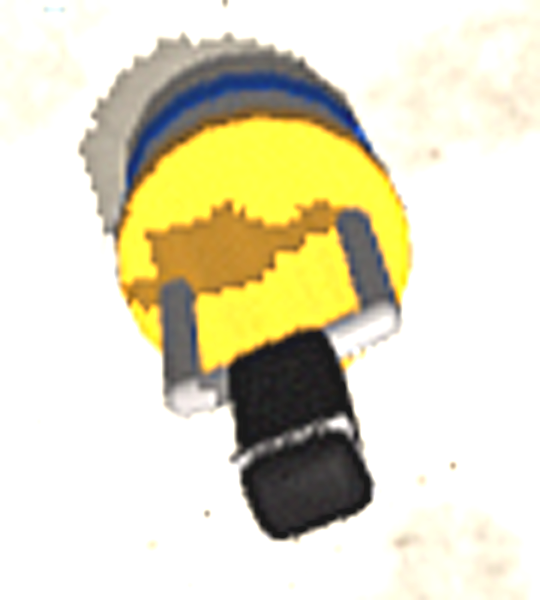

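```bash
python3 - <<'E'
from h import *
W=np.load("w1.npy",allow_pickle=True).item();T=arm.get_calibration("top");S=arm.get_calibration("scene")
f=lambda x,y,z:plane(W,295+x/6,200+y/6,z)
for a,b,z in(((178,290),(350,217),48),((185,390),(385,312),89),((240,468),(348,428),130),((270,538),(372,498),130)):
    p,q=f(*a,z),f(*b,z);d=q-p;print(p.round(1),q.round(1),"mid",((p+q)/2).round(1),"len",np.linalg.norm(d).round(1),"yaw of dir",np.degrees(np.arctan2(d[1],d[0])).round(1))
print("tabtop c",f(307,484,130).round(1),"lid c",f(262,250,48).round(1), plane(T,215.75,226.25,48).round(1))
# scale in top crop: origin (280,130), k=5 offset 400
g=lambda u,v:(280+(u-400)/5,130+v/5)
k=lambda u,v:(260+(u-400)/5,180+(v-400)/5)
c=[plane(T,*g(*p),12) for p in((458,46),(628,62),(610,270),(437,255))];c=np.array(c);print(c.round(1),"foot centre",c.mean(0).round(1))
x=(c[0]+c[1]-c[2]-c[3]);y=c[0]+c[3]-c[1]-c[2];print("scale x yaw",np.degrees(np.arctan2(x[1],x[0])),np.degrees(np.arctan2(y[1],y[0]))-90)
P=plane(T,*g(523,105),190);H=plane(T,*g(499,348),190);print("plunger",P.round(1),"tip",H.round(1),np.degrees(np.arctan2(*(P-H)[1::-1])))
print("tip tri",tri(T,g(499,345),S,k(736,520)),"plunger top tri",tri(T,g(523,105),S,k(516,440)))
im=cv2.imread("pics/top0.png");h=cv2.inRange(cv2.cvtColor(im,cv2.COLOR_BGR2HSV),(60,100,40),(95,255,255));h[:, :340]=0;h[:190]=0
cn=max(cv2.findContours(h,0,2)[0],key=cv2.contourArea);r=cv2.minAreaRect(cn);print(r,plane(T,*r[0],10).round(1),[plane(T,*q,14).round() for q in cv2.boxPoints(r)])
E
```

```text
[425.3 222.6  48. ] [420.1 253.4  48. ] mid [422.7 238.   48. ] len 31.2 yaw of dir 99.5
[424.  222.7  89. ] [419.6 254.2  89. ] mid [421.8 238.5  89. ] len 31.8 yaw of dir 98.0
[417.1 230.4 130. ] [415.2 245.1 130. ] mid [416.2 237.7 130. ] len 14.8 yaw of dir 97.2
[427.8 231.7 130. ] [425.7 245.7 130. ] mid [426.7 238.7 130. ] len 14.2 yaw of dir 98.7
tabtop c [421.5 238.1 130. ] lid c [422.  237.9  48. ] [422.7 235.2  48. ]
[[648.1  49.4  12. ]
 [640.  -38.9  12. ]
 [531.8 -29.8  12. ]
 [539.3  59.5  12. ]] foot centre [589.8  10.1  12. ]
scale x yaw -5.053788945373183 -4.998505329591055
plunger [592.  11. 190.] tip [484.4  21.1 190. ] -5.329560150292076
tip tri (array([487.52646906,  21.622464  , 185.85131629]), np.float64(3.3268514599931533)) plunger top tri (array([593.05021111,  11.26343376, 186.39386576]), np.float64(1.0335122101103908))
((378.3108215332031, 221.6351318359375), (39.291351318359375, 38.63375473022461), 9.462322235107422) [ 435.4 -175.    10. ] [array([ 395., -117.,   14.]), array([ 492., -133.,   14.]), array([ 476., -233.,   14.]), array([ 379., -216.,   14.])]
```

Canister: (421.8,237.5) with its y axis at yaw 98.3°. Its sizes check: wire width 31–32 mm, tab 15 mm. Scale: origin (590.5,10.5), yaw −5.1°, seat about (506,18). The tip triangulates to z 186, as expected. Tray: (435,−175). I'll turn the jaws onto the tab and descend.

```bash
python3 -m creep '[0.06,0.15,0,0,0,-0.013,0.12,0.31,0,0,0,-0.026,0.18,0.46,0,0,0,-0.039,0.24,0.61,0,0,0,-0.052,0.306,0.768,0,0,0,-0.0653]' 50
python3 -m creep '[0,0,0.2,0,0,0,0,0,0.4,0,0,0,0,0,0.6,0,0,0,0,0,0.75,0,0,0,0,0,0.75,0,0,0]' 50
python3 - <<'E'
from h import *
s=arm.read_state();W=arm.get_calibration("wrist");im=arm.snapshot("wrist");cv2.imwrite("pics/w2.png",im[:,:,::-1])
for P in((421.8,237.5,130),(421.8,237.5,48)):print(proj(W,np.array(P,float)).round(1))
hsv=cv2.cvtColor(im,cv2.COLOR_RGB2HSV);m=cv2.inRange(hsv,(15,130,90),(32,255,255))
cs=sorted(cv2.findContours(m,0,2)[0],key=cv2.contourArea)[-3:]
for c in cs:print(cv2.contourArea(c),cv2.boundingRect(c))
print(s["position"],s["tool_rot"][:,0])
E
```

```text
t: 5.15
position: [421.6, 237.7, 403.9]
tool_rot: [[-0.148, 0.989, -0.001], [0.989, 0.148, -0.001], [-0.001, -0.001, -1.0]]
wrist_force: [0.2, 0.0, 0.6]
width: 0.587
t: 5.78
position: [420.8, 237.4, 342.3]
tool_rot: [[-0.148, 0.989, -0.004], [0.989, 0.148, -0.002], [-0.002, -0.004, -1.0]]
wrist_force: [-0.9, -0.4, -0.2]
width: 0.586
[313.8 237.7]
[313.7 200.2]
24.0 (292, 222, 9, 5)
26.0 (327, 222, 9, 6)
1793.0 (283, 171, 62, 44)
[420.80341058 237.42593958 342.29100583] [-0.14761566  0.98904332 -0.00171172]
```

View pics/w2.png

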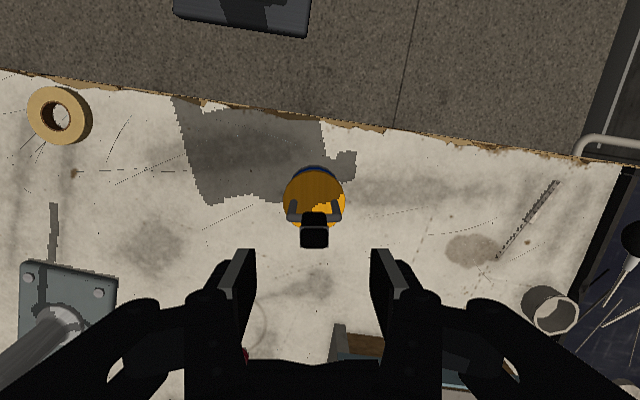

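The stirrup is level in the image and the tab top is at (314,237), which matches the prediction. I'll descend and grip.

```bash
python3 -m creep '[0,0,0.2,0,0,0,0,0,0.4,0,0,0,0,0,0.6,0,0,0,0,0,0.8,0,0,0,0,0,0.89,0,0,0]' 50
python3 -m creep '[0,0,0,0,0,0,0,0,0,0,0,0,0,0,0,0,0,0,0,0,0,0,0,0,0,0,0,0,0,0]' 0 70
python3 -m creep '[0,0,0,0,0,0,0,0,0,0,0,0,0,0,0,0,0,0,0,0,0,0,0,0,0,0,0,0,0,0]' 0 70
python3 -m creep '[0,0,-0.08,0,0,0,0,0,-0.16,0,0,0,0,0,-0.24,0,0,0,0,0,-0.32,0,0,0,0,0,-0.4,0,0,0]'
```

```text
t: 6.45
position: [420.6, 237.2, 270.4]
tool_rot: [[-0.148, 0.989, -0.005], [0.989, 0.148, -0.003], [-0.002, -0.005, -1.0]]
wrist_force: [0.1, 0.5, 1.5]
width: 0.587
t: 7.08
position: [420.7, 237.3, 270.7]
tool_rot: [[-0.148, 0.989, -0.004], [0.989, 0.148, -0.002], [-0.002, -0.004, -1.0]]
wrist_force: [0.4, 0.8, -0.5]
width: 0.175
t: 7.7
position: [420.7, 237.3, 270.7]
tool_rot: [[-0.148, 0.989, -0.004], [0.989, 0.148, -0.002], [-0.002, -0.004, -1.0]]
wrist_force: [-0.0, 0.5, -0.9]
width: 0.173
t: 8.32
position: [420.8, 237.4, 303.2]
tool_rot: [[-0.148, 0.989, -0.004], [0.989, 0.148, -0.002], [-0.002, -0.004, -1.0]]
wrist_force: [0.4, 0.2, -2.4]
width: 0.173
```

Gripped and lifting at about 2.4 N. Next: raise, carry to 65 mm in front of the seat, and align with the scale (yaw 84.9°).

```bash
python3 -m creep '[0,0,-0.2,0,0,0,0,0,-0.4,0,0,0,0,0,-0.6,0,0,0,0,0,-0.8,0,0,0,0,0,-1,0,0,0]'
python3 -m creep '[-0.15,-0.01,0,0,0,0,-0.33,-0.02,0,0,0,0,-0.52,-0.03,0,0,0,0,-0.71,-0.04,0,0,0,0,-0.9,-0.05,-0.03,0,0,0]'
python3 -m creep '[-0.18,-0.01,0,0,0,0,-0.36,-0.02,0,0,0,0,-0.54,-0.03,0,0,0,0,-0.72,-0.04,0,0,0,0,-0.9,-0.05,0,0,0,0]'
python3 -m creep '[-0.18,-0.01,0,0,0,0.01,-0.36,-0.02,0,0,0,0.02,-0.54,-0.03,0,0,0,0.03,-0.72,-0.04,0,0,0,0.0378,-0.88,-0.05,0,0,0,0.0378]'
python3 -m creep '[0,0,0,0,0,0,0,0,0,0,0,0,0,0,0,0,0,0,0,0,0,0,0,0,0,0,0,0,0,0]'
python3 - <<'E'
from h import *
im=arm.snapshot("top");jm=arm.snapshot("scene");km=arm.snapshot("wrist")
for n,i in(("top1",im),("scene1",jm),("w3",km)):cv2.imwrite(f"pics/{n}.png",i[:,:,::-1])
fs=[]
for _ in range(10):arm.snapshot("top");fs.append(arm.read_state()["wrist_force"])
print(np.mean(fs,0),np.std(fs,0))
f=lambda i,x,y,w,h,k:cv2.resize(i[y:y+h,x:x+w],None,fx=k,fy=k,interpolation=cv2.INTER_CUBIC)
a=np.hstack([f(km,140,80,380,300,1.0)[:300],f(jm,250,165,105,75,4)]);print(a.shape);cv2.imwrite("pics/c3.png",a[:,:,::-1])
E
```

```text
t: 8.95
position: [421.1, 237.6, 384.5]
tool_rot: [[-0.148, 0.989, -0.003], [0.989, 0.148, -0.002], [-0.002, -0.004, -1.0]]
wrist_force: [0.1, 0.5, -2.1]
width: 0.178
t: 9.57
position: [427.7, 164.4, 386.5]
tool_rot: [[-0.147, 0.989, -0.005], [0.989, 0.147, -0.002], [-0.002, -0.005, -1.0]]
wrist_force: [-0.4, 0.5, -2.4]
width: 0.172
t: 10.2
position: [434.4, 91.7, 386.7]
tool_rot: [[-0.147, 0.989, -0.005], [0.989, 0.147, -0.002], [-0.002, -0.005, -1.0]]
wrist_force: [0.6, -0.2, -3.2]
width: 0.176
t: 10.82
position: [440.9, 20.5, 386.8]
tool_rot: [[0.09, 0.996, -0.005], [0.996, -0.091, -0.002], [-0.003, -0.005, -1.0]]
wrist_force: [0.2, 0.8, -2.2]
width: 0.171
t: 11.45
position: [440.9, 20.8, 386.8]
tool_rot: [[0.09, 0.996, -0.005], [0.996, -0.09, -0.002], [-0.003, -0.004, -1.0]]
wrist_force: [0.7, 1.2, -2.6]
width: 0.174
[ 0.0128169   0.10889302 -2.73421923] [0.82236193 0.3836509  0.48182895]
(300, 800, 3)
```

View pics/c3.png

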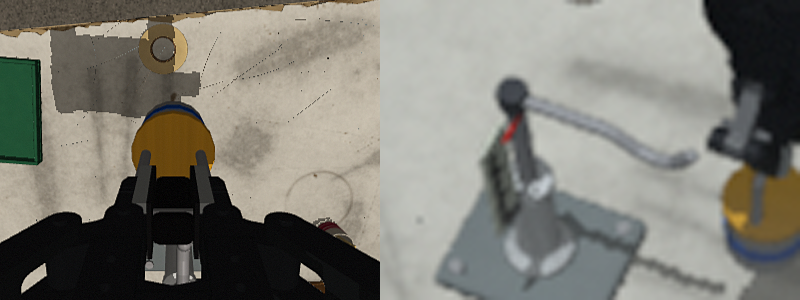

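The scene view shows the stirrup facing the hook tip, which is at about (327,204), with the canister upright and below it. Measured weight is about 2.73 N, so the hook should sink about 18 mm. I'll align laterally and advance 30 mm, then check.

```bash
python3 -m creep '[0.03,0.05,0,0,0,0,0.053,0.12,0,0,0,0,0.053,0.2,0,0,0,0,0.053,0.29,0,0,0,0,0.053,0.375,0,0,0,0]'
python3 - <<'E'
from h import *
im=arm.snapshot("top");jm=arm.snapshot("scene");km=arm.snapshot("wrist")
fs=[]
for _ in range(4):fs.append(arm.read_state()["wrist_force"]);arm.snapshot("top")
print(np.mean(fs,0))
f=lambda i,x,y,w,h,k:cv2.resize(i[y:y+h,x:x+w],None,fx=k,fy=k,interpolation=cv2.INTER_CUBIC)
a=np.hstack([f(km,240,140,150,260,2)[:520],f(jm,290,170,62,65,8)]);print(a.shape);cv2.imwrite("pics/c4.png",np.clip(a[:,:,::-1]*1.3+10,0,255).astype(np.uint8))
T=arm.get_calibration("scene");p=arm.read_state()["position"]
for n,P in(("roof",(p[0]-.7,p[1],206)),("tip",(485.9,20,190))):
  q=proj(T,np.array(P,float));print(n,q, 300+(q[0]-290)*8,(q[1]-170)*8)
E
```

```text
t: 12.72
position: [471.8, 21.9, 386.6]
tool_rot: [[0.091, 0.996, -0.005], [0.996, -0.091, -0.002], [-0.003, -0.004, -1.0]]
wrist_force: [0.8, -0.9, -2.7]
width: 0.172
[-0.20107459  0.20096385 -2.42361103]
(520, 796, 3)
roof [335.68393488 201.23991865] 665.4714790046219 249.91934920639187
tip [328.91210714 202.60568166] 611.2968571265478 260.8454533097056
```

View pics/c4.png

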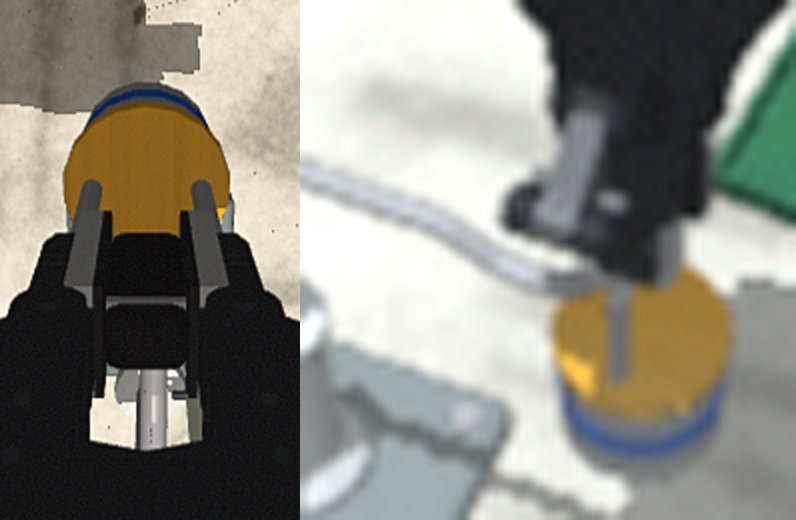

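In the wrist view the bar (crop column 152) lines up with the tab (147) to within 2 mm. The scene view shows the tip just entering the opening. I'll advance the remaining 36 mm.

```bash
python3 -m creep '[0,0.05,0,0,0,0,0,0.1,0,0,0,0,0,0.15,0,0,0,0,0,0.2,0,0,0,0,0,0.25,0,0,0,0]'
python3 -m creep '[0,0.05,0,0,0,0,0,0.1,0,0,0,0,0.005,0.15,0,0,0,0,0.005,0.2,0,0,0,0,0.005,0.2,0,0,0,0]'
python3 - <<'E'
from h import *
jm=arm.snapshot("scene");km=arm.snapshot("wrist")
fs=[]
for _ in range(8):arm.snapshot("top");fs.append(arm.read_state()["wrist_force"])
print(np.mean(fs,0))
f=lambda i,x,y,w,h,k:cv2.resize(i[y:y+h,x:x+w],None,fx=k,fy=k,interpolation=cv2.INTER_CUBIC)
a=np.hstack([f(km,240,140,150,260,2)[:520],f(jm,270,170,62,65,8)]);cv2.imwrite("pics/c5.png",np.clip(a[:,:,::-1]*1.3+10,0,255).astype(np.uint8))
E
```

```text
t: 13.7
position: [491.2, 20.2, 386.5]
tool_rot: [[0.091, 0.996, -0.005], [0.996, -0.091, -0.002], [-0.003, -0.005, -1.0]]
wrist_force: [0.1, 0.5, -1.8]
width: 0.173
t: 14.32
position: [507.5, 19.1, 386.4]
tool_rot: [[0.091, 0.996, -0.005], [0.996, -0.091, -0.002], [-0.003, -0.005, -1.0]]
wrist_force: [0.2, -0.1, -3.5]
width: 0.173
[-0.17175446 -0.25430272 -2.72935865]
```

View pics/c5.png

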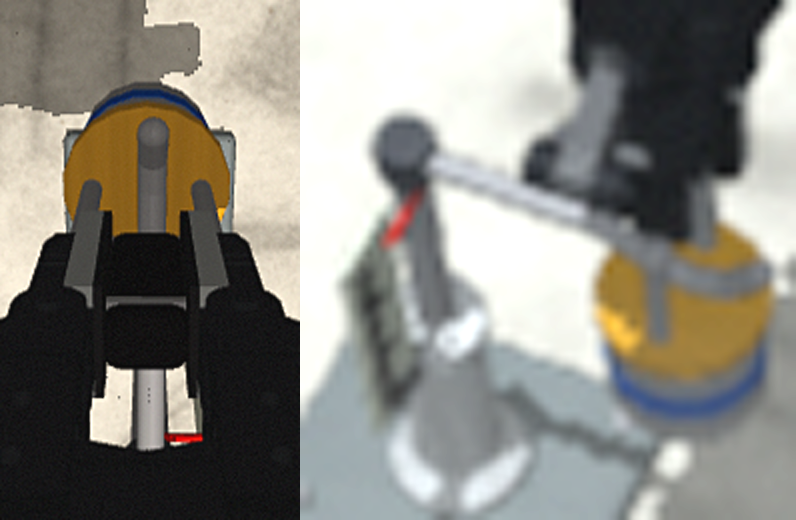

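The bar now passes through the opening, centred between the legs (columns 152 and 147), with the tip out on the far side. I'll check the tip against the seat estimate and start lowering, slowing down near contact.

```bash
python3 - <<'E'
from h import *
W=arm.get_calibration("wrist")
for v in(118,128,150):print(plane(W,240+153/2,140+v/2,192).round(1))
E
python3 -m creep '[0,0,0.05,0,0,0,0,0,0.1,0,0,0,0,0,0.15,0,0,0,0,0,0.2,0,0,0,0,0,0.24,0,0,0]'
```

```text
[481.6  22.5 192. ]
[484.1  22.3 192. ]
[489.6  21.8 192. ]
t: 15.45
position: [507.0, 19.1, 366.8]
tool_rot: [[0.091, 0.996, -0.005], [0.996, -0.091, -0.002], [-0.003, -0.005, -1.0]]
wrist_force: [0.6, 0.4, -2.9]
width: 0.175
```

```bash
python3 -m creep '[0,0,0.02,0,0,0,0,0,0.04,0,0,0,0,0,0.06,0,0,0,0,0,0.08,0,0,0,0,0,0.1,0,0,0]'|grep -E "pos|for"
python3 -m creep '[0,0,0.02,0,0,0,0,0,0.04,0,0,0,0,0,0.06,0,0,0,0,0,0.08,0,0,0,0,0,0.1,0,0,0]'|grep -E "pos|for"
python3 - <<'E'
from h import *
fs=[]
jm=arm.snapshot("scene");cv2.imwrite("pics/s5.png",jm[:,:,::-1])
for _ in range(8):arm.snapshot("top");fs.append(arm.read_state()["wrist_force"])
print(np.mean(fs,0),arm.read_state()["position"])
E
```

```text
position: [507.0, 19.1, 358.9]
wrist_force: [-0.1, -0.4, -2.1]
position: [507.0, 19.0, 350.9]
wrist_force: [-0.3, -0.3, -1.4]
[ 0.06590387  0.15951248 -0.97924897] [507.02116039  19.03890679 350.96528858]
```

The force tracks the 150 N/m prediction (−0.98 N measured, −1.1 N expected). I'll lower the last 7 mm and average the force again.

```bash
python3 -m creep '[0,0,0.018,0,0,0,0,0,0.035,0,0,0,0,0,0.053,0,0,0,0,0,0.071,0,0,0,0,0,0.088,0,0,0]'|grep -E "pos|for"
python3 - <<'E'
from h import *
fs=[]
jm=arm.snapshot("scene");cv2.imwrite("pics/s6.png",jm[:,:,::-1])
for _ in range(16):arm.snapshot("top");fs.append(arm.read_state()["wrist_force"])
print(np.mean(fs,0),np.std(fs,0)/4,arm.read_state()["position"])
E
```

```text
position: [507.0, 19.0, 343.9]
wrist_force: [-0.6, -0.5, 0.5]
[-0.32925733  0.15325563  0.22446959] [0.1300301  0.12083542 0.1139133 ] [507.00117952  19.02954581 343.92957131]
```

The residual is 0.22 N, within the sensor's bias (about 0.2 N before the grip). Releasing.

```bash
python3 -m creep '[0,0,0,0,0,0,0,0,0,0,0,0,0,0,0,0,0,0,0,0,0,0,0,0,0,0,0,0,0,0]' 45|grep -E "t:|pos|for|wid"
python3 - <<'E'
from h import *
fs=[];L=[]
f=lambda i,x,y,w,h,k:cv2.resize(i[y:y+h,x:x+w],None,fx=k,fy=k,interpolation=cv2.INTER_CUBIC)
for i in range(40):
    jm=arm.snapshot("scene" if i%8==0 else "wrist");fs.append(arm.read_state()["wrist_force"])
    if i%8==0:L.append(jm)
    else: km=jm
print(np.mean(fs,0),arm.read_state()["t"])
r=[(i[170:270,260:350].astype(float)) for i in L];print([np.abs(x-r[-1]).mean().round(2) for x in r])
a=np.hstack([f(km,240,140,150,260,2)[:520],f(L[-1],270,170,62,65,8)]);cv2.imwrite("pics/c6.png",np.clip(a[:,:,::-1]*1.3+10,0,255).astype(np.uint8))
E
```

```text
t: 19.25
position: [507.0, 19.0, 344.0]
tool_rot: [[0.091, 0.996, -0.005], [0.996, -0.091, -0.002], [-0.003, -0.004, -1.0]]
wrist_force: [-0.3, 0.6, 0.3]
width: 0.526
[ 0.04222351  0.01844622 -0.00656384] 21.25
[np.float64(0.63), np.float64(0.66), np.float64(0.63), np.float64(0.61), np.float64(0.0)]
```

View pics/c6.png

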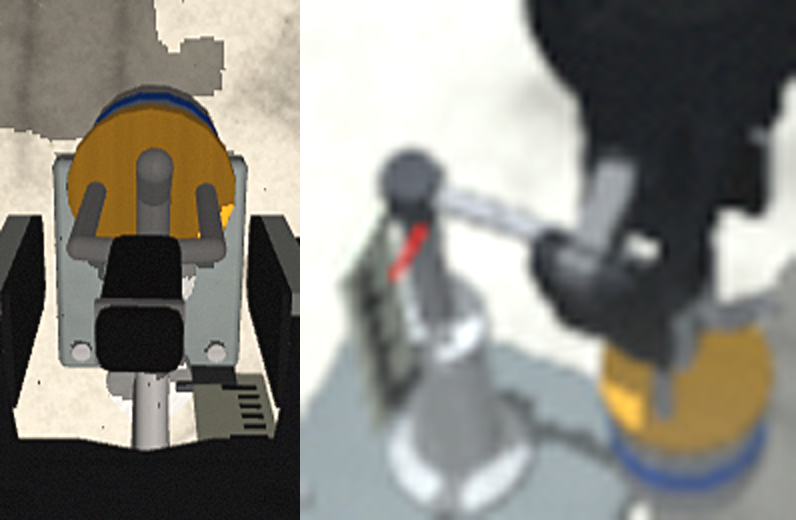

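Hanging free and still: the scene frames differ only by noise over 2 s, the hand force is about 0, and the pads are clear of the tab on both sides. The tab sits about 1.4 mm to image left. I'll centre the hand on it and regrip gently.

```bash
python3 -m creep '[-0.008,0,0,0,0,0,-0.015,0,0,0,0,0,-0.015,0,0,0,0,0,-0.015,0,0,0,0,0,-0.015,0,0,0,0,0]' 22 20|grep -E "t:|pos|for|wid"
python3 -m creep '[0,0,0,0,0,0,0,0,0,0,0,0,0,0,0,0,0,0,0,0,0,0,0,0,0,0,0,0,0,0]' 0 40|grep -E "t:|pos|for|wid"
python3 -m creep '[0,0,0,0,0,0,0,0,0,0,0,0,0,0,0,0,0,0,0,0,0,0,0,0,0,0,0,0,0,0]' 0 70|grep -E "t:|pos|for|wid"
python3 -m creep '[0,0,-0.015,0,0,0,0,0,-0.03,0,0,0,0,0,-0.05,0,0,0,0,0,-0.07,0,0,0,0,0,-0.09,0,0,0]'|grep -E "pos|for"
python3 -m creep '[0,0,-0.02,0,0,0,0,0,-0.04,0,0,0,0,0,-0.06,0,0,0,0,0,-0.08,0,0,0,0,0,-0.1,0,0,0]'|grep -E "pos|for"
python3 -m creep '[0,0,-0.02,0,0,0,0,0,-0.04,0,0,0,0,0,-0.06,0,0,0,0,0,-0.08,0,0,0,0,0,-0.1,0,0,0]'|grep -E "pos|for"
python3 - <<'E'
from h import *
fs=[]
for _ in range(8):arm.snapshot("top");fs.append(arm.read_state()["wrist_force"])
print(np.mean(fs,0),arm.read_state()["position"])
E
```

```text
t: 21.88
position: [506.9, 17.8, 344.0]
tool_rot: [[0.091, 0.996, -0.005], [0.996, -0.091, -0.002], [-0.003, -0.004, -1.0]]
wrist_force: [-0.1, -0.2, -0.0]
width: 0.258
t: 22.5
position: [506.8, 17.9, 343.8]
tool_rot: [[0.091, 0.996, -0.005], [0.996, -0.091, -0.002], [-0.003, -0.005, -1.0]]
wrist_force: [-1.0, 1.4, 0.2]
width: 0.182
t: 23.12
position: [506.8, 17.9, 343.9]
tool_rot: [[0.091, 0.996, -0.005], [0.996, -0.091, -0.002], [-0.003, -0.005, -1.0]]
wrist_force: [-0.1, 1.2, -0.3]
width: 0.174
position: [506.8, 17.9, 351.1]
wrist_force: [0.1, 1.0, -1.5]
position: [506.8, 17.9, 359.1]
wrist_force: [-0.6, -0.7, -3.0]
position: [506.9, 17.9, 367.2]
wrist_force: [-0.1, -0.9, -2.8]
[-0.12672419 -0.1269865  -2.5560276 ] [506.80785355  17.9143059  366.9629744 ]
```

It's off the hook. I'll raise to the pass-through height and back out along the scale's −x.

```bash
python3 -m creep '[0,0,-0.05,0,0,0,0,0,-0.1,0,0,0,0,0,-0.15,0,0,0,0,0,-0.2,0,0,0,0,0,-0.24,0,0,0]'|grep -E "pos|for"
python3 -m creep '[0,-0.06,0,0,0,0,0,-0.14,0,0,0,0,0,-0.22,0,0,0,0,0,-0.3,0,0,0,0,0,-0.4,0,0,0,0]'|grep -E "pos|for"
python3 -m creep '[0,-0.1,0,0,0,0,0,-0.2,0,0,0,0,0,-0.3,0,0,0,0,0,-0.4,0,0,0,0,0,-0.48,0,0,0,0]'|grep -E "pos|for"
python3 -m creep '[-0.14,0.01,0,0,0,0,-0.3,0.03,0,0,0,0,-0.47,0.04,0,0,0,0,-0.65,0.06,0,0,0,0,-0.83,0.075,0,0,0,0]'|grep -E "pos|for"
python3 -m creep '[-0.17,0.01,0,0,0,0,-0.34,0.03,0,0,0,0,-0.5,0.04,0,0,0,0,-0.66,0.06,0,0,0,0,-0.83,0.075,0,0,0,0]'|grep -E "pos|for"
python3 -m creep '[-0.17,0.01,0,0,0,0,-0.34,0.03,0,0,0,0,-0.5,0.04,0,0,0,0,-0.66,0.06,0,0,0,0,-0.83,0.075,0,0,0,0]'|grep -E "pos|for|rot"
python3 - <<'E'
from h import *
im=arm.snapshot("scene");km=arm.snapshot("wrist")
f=lambda i,x,y,w,h,k:cv2.resize(i[y:y+h,x:x+w],None,fx=k,fy=k,interpolation=cv2.INTER_CUBIC)
a=np.hstack([f(km,140,20,400,380,1),f(im,340,110,100,95,4)]);cv2.imwrite("pics/c7.png",a[:,:,::-1])
E
```

```text
position: [507.0, 18.0, 386.6]
wrist_force: [-0.0, 0.7, -2.6]
position: [474.5, 20.9, 386.7]
wrist_force: [-0.7, 0.1, -1.8]
position: [435.8, 24.4, 386.9]
wrist_force: [-0.2, -0.1, -2.9]
position: [435.8, -43.5, 387.1]
wrist_force: [-0.6, 0.4, -1.9]
position: [435.7, -111.0, 387.2]
wrist_force: [0.4, -1.0, -2.8]
position: [435.7, -178.5, 387.4]
tool_rot: [[0.091, 0.996, -0.005], [0.996, -0.091, -0.002], [-0.003, -0.005, -1.0]]
wrist_force: [1.0, -0.2, -2.3]
```

View pics/c7.png

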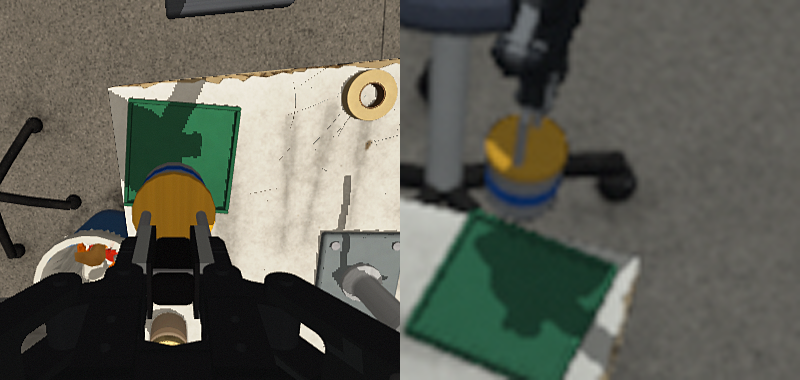

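The canister is held upright over the tray, with the tray's corners visible in the wrist view at crop (128,100), (240,106) and (225,212). Quick check of the tray centre from those corners, then the descent.

```bash
python3 - <<'E'
from h import *
W=arm.get_calibration("wrist");a,b,c=[plane(W,140+u,20+v,14) for u,v in((127,99),(241,105),(226,213))]
print(a,b,c,np.linalg.norm(a-b),np.linalg.norm(b-c),"centre",(a+c)/2)
E
python3 -m creep '[0,0,0.15,0,0,0,0,0,0.35,0,0,0,0,0,0.55,0,0,0,0,0,0.75,0,0,0,0,0,0.9,0,0,0]'|grep -E "pos|for"
```

```text
[ 373.17147218 -218.98521539   14.        ] [ 388.87663633 -110.56029131   14.        ] [ 497.59129343 -130.6707362    14.        ] 109.55645276940551 110.55906413204109 centre [ 435.3813828  -174.82797579   14.        ]
position: [435.1, -178.9, 313.9]
wrist_force: [0.4, 1.1, -2.5]
```

```bash
python3 -m creep '[0.01,0,0.1,0,0,0,0.02,0,0.2,0,0,0,0.04,0,0.29,0,0,0,0.05,0,0.36,0,0,0,0.05,0,0.42,0,0,0]'|grep -E "pos|for"
python3 -m creep '[0,0,0.012,0,0,0,0,0,0.024,0,0,0,0,0,0.036,0,0,0,0,0,0.045,0,0,0,0,0,0.05,0,0,0]'|grep -E "pos|for"
python3 - <<'E'
from h import *
fs=[]
for _ in range(6):arm.snapshot("top");fs.append(arm.read_state()["wrist_force"])
print(np.mean(fs,0),arm.read_state()["position"])
E
```

```text
position: [435.3, -175.0, 280.1]
wrist_force: [-0.7, 0.7, -2.6]
position: [435.3, -175.0, 276.1]
wrist_force: [-0.7, -0.1, -3.4]
[ 0.1872752  -0.23585571 -2.37497276] [ 435.36385402 -174.99777918  276.12924828]
```

Contact is expected near 274.7. I'll creep on in 0.5 mm rows and watch the force.

```bash
python3 -m creep '[0,0,0.005,0,0,0,0,0,0.01,0,0,0,0,0,0.015,0,0,0,0,0,0.02,0,0,0,0,0,0.025,0,0,0]'|grep -E "pos|for"
python3 - <<'E'
from h import *
fs=[]
for _ in range(6):arm.snapshot("top");fs.append(arm.read_state()["wrist_force"])
print(np.mean(fs,0),arm.read_state()["position"])
E
```

```text
position: [435.3, -175.0, 274.1]
wrist_force: [-0.1, 0.3, -2.1]
[ 0.3748159  -0.15074881 -2.26628865] [ 435.35982983 -174.98733654  274.12698098]
```

```bash
python3 -m creep '[0,0,0.003,0,0,0,0,0,0.006,0,0,0,0,0,0.009,0,0,0,0,0,0.012,0,0,0,0,0,0.015,0,0,0]'|grep -E "pos|for"
python3 - <<'E'
from h import *
fs=[]
for _ in range(8):arm.snapshot("top");fs.append(arm.read_state()["wrist_force"])
print(np.mean(fs,0),arm.read_state()["position"])
E
```

```text
position: [435.6, -175.1, 273.6]
wrist_force: [-0.2, 1.6, 4.5]
[-0.84178151  1.61920989  4.70020475] [ 435.60721564 -175.07218891  273.55925741]
```

Contact made, pressing at 4.7 N. Opening and withdrawing straight up.

```bash
python3 -m creep '[0,0,0,0,0,0,0,0,0,0,0,0,0,0,0,0,0,0,0,0,0,0,0,0,0,0,0,0,0,0]' 50|grep -E "pos|for|wid"
python3 -m creep '[0,0,-0.1,0,0,0,0,0,-0.25,0,0,0,0,0,-0.45,0,0,0,0,0,-0.65,0,0,0,0,0,-0.85,0,0,0]'|grep -E "pos|for|wid"
python3 -m creep '[0,0,-0.2,0,0,0,0,0,-0.4,0,0,0,0,0,-0.6,0,0,0,0,0,-0.7,0,0,0,0,0,-0.7,0,0,0]'|grep -E "pos|for|t:"
python3 - <<'E'
from h import *
im=arm.snapshot("scene");km=arm.snapshot("wrist")
f=lambda i,x,y,w,h,k:cv2.resize(i[y:y+h,x:x+w],None,fx=k,fy=k,interpolation=cv2.INTER_CUBIC)
a=np.hstack([f(km,140,20,400,380,1),f(im,220,120,200,190,2)]);cv2.imwrite("pics/c8.png",a[:,:,::-1])
E
```

```text
position: [435.6, -175.1, 273.5]
wrist_force: [0.6, 0.5, 0.1]
width: 0.584
position: [436.1, -174.9, 343.1]
wrist_force: [0.4, 0.2, -0.4]
width: 0.588
t: 35.25
position: [436.5, -174.9, 399.8]
tool_rot: [[0.092, 0.996, -0.003], [0.996, -0.092, -0.004], [-0.004, -0.003, -1.0]]
wrist_force: [-0.2, 0.2, -0.2]
```

View pics/c8.png

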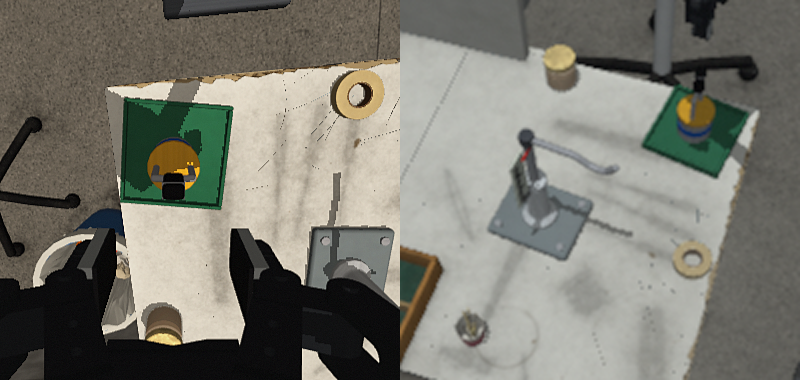

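The canister stands upright near the centre of the tray. The jar, cup and tape look undisturbed and the hook is back up. Handing in.

```bash
python3 -c "
from rig import arm
print(arm.job_done(),arm.read_state()['t'])"
```

```text
the job is handed in; nothing more can be done
the job is handed in; nothing more can be done
```

The canister was hung on the scale, left hanging free, taken off again and set down upright near the centre of the green tray. I handed the job in at about 35 s; no verdict was reported.

- **Hanging:** I lowered it at about 13 mm/s until the hand force was near zero. The average was 0.22 N just before I let go and about 0 afterwards. It weighs about 2.7 N, which sinks the hook about 18 mm, well short of its stop.
- **Hanging still:** With the jaws open and clear of the tab, it hung for over 2 s. Scene pictures over those 2 s differed only by noise.
- **Taking off:** I regripped it and raised it at about 13 mm/s until the hand carried all the weight again, then backed it off the hook.
- **Setting down:** Contact came about 0.8 mm lower than I expected, so the grip had probably shifted slightly at the regrip. I was lowering at about 2 mm/s by then, and the hand pressed down with 4.7 N before I opened it.
- **Last checks:** The final pictures show the hook back up, the arm clear, and the jar, bur cup and tape roll apparently where they were. I judged those three by eye and did not measure them again. I also did not measure the hook's speed directly.

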